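# Turn the wide leaf of the care-guide stand

### The job

Turn the wider of the two leaves of the care-guide stand over its spine, so that it lies flat on the other side, and leave the narrower leaf lying where it is. Only push it gently, with the fingertips or the outside of the fingers: do not pinch, grip or lift anything, and do not disturb the spool and the bottles behind the stand. The hinge is stiff, so press the leaf down until it lies fully flat, then move clear.

Things in the scene. Friction and masses are not known exactly. Their poses are not given: they have to be found in the camera images.
- stand: Plywood stand fixed to the desk, 192 mm along own x (the spine), 156 mm along own y, top 50 mm above the desk (12 mm board on two end panels 136 mm wide). Origin: centre of its underside. Spine rod along own x at own y = 0. Two grey leaves side by side hang on it; at the start both lie over the own +y half and stick out 32 mm past the board, so tilted fingers reach under their free edges.
- wide_leaf_hinge (a point): Point on the spine's axis at the middle of the wide leaf's width, 54 mm above the desk; axes as the stand's (fixed). It lies at own x = -37.5 mm of the stand.
- wide_leaf_edge (a point): Middle of the free edge of the wide leaf, at mid thickness; moves with it. Leaf: rigid grey plate with a paper card on each face, 95 mm wide along the spine, reaching 110 mm from the spine axis, 4 mm thick, about 70 g. Own y points from spine to free edge.
- wide_leaf (a joint): Angle of the wide leaf in rad about the spine: 0 = flat over the stand's own +y half (starts between 0 and 0.2, so it may stand slightly ajar), pi/2 = upright, pi = flat over the own -y half (rigid end stop; upper face then 56 mm above the desk). Stiff hinge (0.07 N m friction): it stays at whatever angle it is left, and moves with about 1 N at the free edge.
- narrow_leaf (a joint): Angle of the narrow leaf, same sense; starts at 0. Like the wide leaf but 65 mm wide, centred at own x = +52.5 mm of the stand, 10 mm beside the wide leaf. Leave it at 0.
- thread_spool_1: Bystander: thread spool, red thread, 25 mm across, 50 mm high, stands behind the stand; origin at the centre of its underside.
- starch_bottle: Bystander: small cream bottle with brown cap, 38x52x135 mm, stands behind the stand; origin at the centre of its underside.
- stain_lifter: Bystander: small pale bottle with blue cap, 40x58x150 mm, stands behind the stand; origin at the centre of its underside.

How it is judged:
On the way:
1. the wide leaf is turned up past upright (value of joint wide_leaf above 1.7 rad).
At the end, for the whole second after the job is handed in: the wide leaf lies flat on the other side (within 0.1 rad of the end stop) and at rest, the narrow leaf still lies flat on its first side (within 0.08 rad), and the spool and both bottles stand upright where they stood (within 20 mm) (value of joint wide_leaf above 3.04 rad and value of joint narrow_leaf below 0.08 rad and velocity of joint wide_leaf between -0.05 and 0.05 rad/s and angle between each of thread_spool_1, starch_bottle, stain_lifter's own z axis and vertical below 0.1 rad and distance of each of thread_spool_1, starch_bottle, stain_lifter from where it was at the start of the episode below 0.02 m); the robot touches nothing.
It fails at once if the narrow leaf is lifted (more than 0.25 rad) (value of joint narrow_leaf above 0.25 rad).
It fails at once if the wide leaf is squeezed or pressed with more than 36 N (contact force between the fingers and wide_leaf above 36 N).
It fails at once if the spool or a bottle is pushed away or lifted (distance of any of thread_spool_1, starch_bottle, stain_lifter from where it was at the start of the episode above 0.03 m or height (world z) of any of thread_spool_1, starch_bottle, stain_lifter above 0.015 m).
It also fails if it takes over 40 s, if anything falls off the work surface, if the arm or the gripper's body presses on something with over 40 N, if the wrist force passes 120 N, or if a joint passes its speed limit or range.

### The arm

A 6-joint arm with a two-finger parallel gripper is mounted at the origin on a cart in front of the work surface, level with it; the furniture and walls round the work are solid. World frame = base frame: x ahead of the robot, y to its left, z up, the work surface at z = 0. Lengths are in m, angles in rad, forces in N, time in s.
With the tool pointing down it reaches from about 0.375 to 0.9 m from the base axis. Payload 3.1 kg.
Tool frame: the origin (TCP) lies where the fingers leave the gripper's body, on its centre line; the fingertips stand 70 mm ahead of it and the grasp point (between the pads) lies 51 mm ahead of it; z points along the fingers, y is the line along which they close (so a half turn about z gives the same grasp; the last joint's range is limited). The gripper opens to 87 mm and grips with 3 to 60 N. Pads are 19 mm wide; open, the fingers measure 117 mm over their backs; the gripper's body (75 mm by 190 mm) begins 51 mm behind the grasp point.
Start: joints at [1.151, 0.527, 1.433, -0, 1.181, -0.178], TCP at [0.149, 0.607, 0.292] pointing down, gripper open.
Joint ranges: [-3.08, 3.08], [-0.75, 2.2], [0.22, 2.44], [-1.43, 4.57], [0, 2.65], [-2.85, 2.85]. Speed limits (rad/s): [2.79, 2.79, 3.14, 3.14, 3.14, 3.14].

### API

Orientations are given as a unit quaternion [x, y, z, w].
In Python, from rig import robot gives the robot as it stands.
- The arm moves only by the tool send_rows, never from a script. Its argument "deltas" is text: rows parted by semicolons, each of 7 numbers parted by spaces: the shift along the tool's x, y, z in mm, then the turn, a rotation vector about the tool's x, y, z in degrees, then the opening, from 0 (shut) to 1 (fully open). A call has 1 to 10 rows; each row shifts and turns the commanded pose from where the row before left it, along the tool's axes as they then stand; what a row does not reach is not made up. A row lasts 1/8 s, in which the tool goes at most 62.5 mm and 10.7 degrees, less where a joint would pass 70% of its speed; a pose out of reach is approached as far as the arm can. A call is refused whole if a number of a shift passes 62.5 or a number of a turn 10.7, either way. A call with a gripper value outside its range is refused whole. The fingers move at their own pace and stop on an object; "newtons" is the grip in N (left out, the last holds). Time passes only in rows, so rows that do not move let the fingers close. It gives the time, the measured TCP pose, the force, the opening and the grip force at its end, in the units of the state.
- robot.get_obs(): the state, without advancing time (a new reading comes with each control period).
- robot.camera(name): name is "scene" or "top" or "wrist"; returns a dict with "image" (384x512x3 uint8, red, green, blue), "depth" (384x512 float32, m along the optical axis (not along the pixel's ray), 0 where there is no reading), "fovy" (degrees; the focal length in pixels is half the picture's height over the tangent of half this angle, whatever the lens; pixels are square), "cx", "cy" (the principal point, pixels), "k1" (the pictures are not rectified: a ray, as slopes to the right and down, at radius r is drawn at 1 + k1 r^2 times it, then the intrinsics apply), "rvec" (rotation vector, rad) and "tvec" (3), from world to camera coordinates, as OpenCV has them. Camera axes: x right, y down, z forward; pixel columns grow to the right and rows downward; lengths in m; the calibration is good to about 2 mm. A picture is of the moment at which its call begins.
- robot.hand_in(): hands the job in; it is judged then, once.
Trained networks look in the newest picture that a camera, given by its name, has taken for a name from the list of things; names that differ only in an ending like _2 or _b are one class to them, and where a whole thing is asked for, a point or a joint stands for the part that bears it (a point fixed in the world has none). Each returns a list of dicts, best first, with "p" (0 to 1); they miss things now and then, are a little off and sometimes report something else, mostly with a low value. They report only what shows in the picture. A call takes as long as a camera call.
- robot.find_in(camera, thing): "box" ([left, top, right, bottom] in pixels, round what is visible of it).
- robot.cut_out(camera, thing): "region" (384x512 bool, what is visible of it) and "box" ([left, top, right, bottom] in pixels, round what is visible of it).
The state is a dict: "time": time; "q": joint angles; "joint_velocities": joint speeds; "joint_torque": joint torques, N m; "position": TCP position; "tool_rot": TCP orientation; "ft_force": force on the tool from outside, world axes, zero at the start; "moment": the same for the moment, N m; "grip_width": finger opening in m; "grip_force": force on a finger pad.
Only numpy, scipy, OpenCV 4.12 (cv2) and the standard library are available. Lean on these libraries where they do the work, as an engineer would, in place of code of your own. Each camera call takes 0.05 s, during which the arm holds its last target. There are 200 camera calls.

## Working session

There is one attempt and no reset: what is moved stays moved. The work goes in short steps, Python scripts to look and compute and a tool call to move; the robot and the scene stay as the last step left them, time stands still between calls to the robot, and variables do not carry over. Pictures are saved under pics/ and viewed, at most 10 in all, crops included, and the job is handed in when it is done.

Besides the shell and the picture viewer there is one more tool, called as name(argument=value, ...) on one line, values as JSON. send_rows: Moves the arm, as the interface text tells. Its arguments: {"type":"object","properties":{"deltas":{"type":"string"},"newtons":{"type":"number"}},"required":["deltas"]}

```bash
ls; mkdir -p pics
cat > h.py <<'E'
import numpy as np, cv2
from rig import robot
def cloud(c):
    h,w=c["depth"].shape; f=h/2/np.tan(np.radians(c["fovy"])/2)
    K=np.array([[f,0,c["cx"]],[0,f,c["cy"]],[0,0,1.]])
    u,v=np.meshgrid(np.arange(w),np.arange(h))
    p=cv2.undistortPoints(np.stack([u,v],-1).reshape(-1,1,2).astype(float),K,np.array([c["k1"],0,0,0,0.])).reshape(h,w,2)
    d=c["depth"][...,None]; P=np.concatenate([p*d,d],-1)
    R=cv2.Rodrigues(np.array(c["rvec"],float))[0]
    W=(P-np.array(c["tvec"]))@R
    W[c["depth"]==0]=np.nan
    return W
E
python3 - <<'E'
from h import *
ims=[]
for n in ["scene","top"]:
    c=robot.camera(n); cv2.imwrite(f"pics/{n}0.png",c["image"][:,:,::-1]); W=cloud(c); np.save(f"{n}.npy",W)
    for t in ["stand","wide_leaf","wide_leaf_edge","narrow_leaf","thread_spool_1","starch_bottle","stain_lifter"]:
        for r in robot.cut_out(n,t)[:1]:
            p=W[r["region"]]; p=p[~np.isnan(p[:,0])]
            print(n,t,round(r["p"],2),r["box"],np.round(np.median(p,0),3),np.round(np.percentile(p,2,0),3),np.round(np.percentile(p,98,0),3))
print(robot.get_obs())
E
```

```text
pics
scene stand 0.62 [218.1, 162.4, 348.5, 265.2] [0.539 0.035 0.056] [ 0.453 -0.066  0.014] [0.644 0.121 0.066]
scene wide_leaf 0.81 [243.5, 199.3, 319.0, 258.4] [0.523 0.076 0.062] [0.476 0.017 0.056] [0.574 0.128 0.067]
scene wide_leaf_edge 0.92 [246.4, 198.2, 317.0, 257.6] [0.523 0.077 0.062] [0.477 0.018 0.057] [0.574 0.128 0.067]
scene narrow_leaf 0.71 [218.0, 181.8, 283.9, 229.2] [0.611 0.056 0.057] [ 0.576 -0.001  0.055] [0.649 0.107 0.06 ]
scene thread_spool_1 0.48 [225.6, 161.1, 239.8, 181.0] [ 0.707 -0.018  0.036] [ 0.699 -0.077  0.002] [ 0.756 -0.012  0.053]
scene starch_bottle 0.67 [190.9, 142.9, 213.4, 202.0] [0.725 0.059 0.077] [0.717 0.029 0.007] [0.745 0.073 0.137]
scene stain_lifter 0.77 [243.8, 103.7, 269.7, 166.5] [ 0.697 -0.095  0.084] [ 0.682 -0.122  0.003] [ 0.726 -0.079  0.151]
top stand 0.62 [186.1, 161.5, 310.3, 291.2] [0.55  0.022 0.054] [ 0.456 -0.072  0.047] [0.644 0.116 0.065]
top wide_leaf 0.71 [187.4, 211.2, 261.7, 273.3] [0.524 0.071 0.061] [0.476 0.015 0.054] [0.572 0.125 0.066]
top wide_leaf_edge 0.67 [186.7, 208.9, 264.3, 270.4] [0.523 0.071 0.06 
[... 533 characters left out ...]
[ 1.15148200e+00,  5.27453642e-01,  1.43269506e+00,  2.75265897e-05,
        1.18141485e+00, -1.78518715e-01]), 'joint_velocities': array([ 2.72432341e-04, -5.90837140e-05, -1.42379100e-04,  8.44541525e-04,
        7.36043881e-04, -1.02531137e-03]), 'joint_torque': array([ 7.63002790e-04, -4.39952767e+01, -1.76978642e+01,  6.35424256e-02,
        5.03088045e-02,  3.16934511e-06]), 'position': array([0.1490144 , 0.60695218, 0.29227849]), 'tool_rot': array([ 1.20112331e-01,  9.92760307e-01,  1.76579534e-05, -7.88265214e-06]), 'ft_force': array([ 0.3717143 , -1.25909388,  0.40946977]), 'moment': array([-0.00278045,  0.03574662, -0.0319743 ]), 'grip_force': 0.0, 'grip_width': 0.0870764058898246}
```

```bash
cd pics; python3 -c "
import cv2,numpy as np
cv2.imwrite('both.png',cv2.resize(np.vstack([cv2.imread('scene0.png'),cv2.imread('top0.png')]),(400,600)))"
```

```text
(no output)
```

View pics/top0.png

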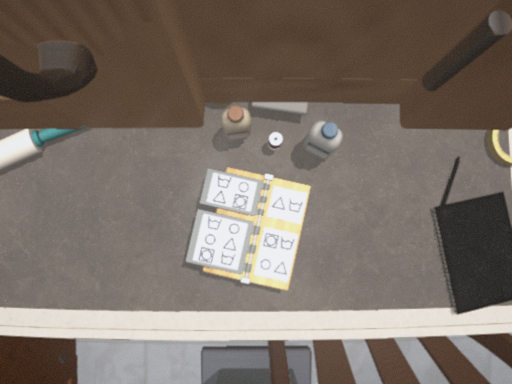

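View pics/scene0.png

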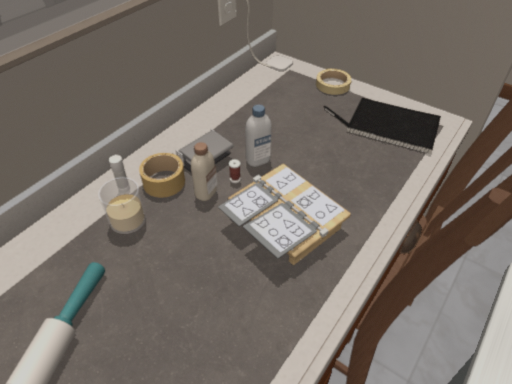

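The stand sits near (0.55, 0.02) with its spine running about −12° from world x. The leaves are on its left, with the wide one (top view, about (220,241)) nearer the robot. The bottles and spool are beyond the far end. Next I fit the stand's pose and get the moves for the approach.

```bash
cat > plan.py <<'E'
from h import *
from scipy.spatial.transform import Rotation as R
def frame(yaw): 
    c,s=np.cos(yaw),np.sin(yaw); return np.array([c,s,0]),np.array([-s,c,0])
def pose(hinge,yaw,y,z,tilt,x=0):
    """fingertip centre at own (x,y) from hinge, height z; tilt deg -> TCP pos, rot"""
    ex,ey=frame(yaw); M=R.from_matrix(np.c_[ey,ex,[0,0,-1]])*R.from_euler('y',-tilt,degrees=True)
    tip=np.array([*hinge,0])+ex*x+ey*y+[0,0,z]
    return tip-0.07*M.as_matrix()[:,2],M
def steps(p0,M0,p1,M1,n):
    rv=(M0.inv()*M1).as_rotvec(); out=[];M=M0;p=p0
    for i in range(n):
        # the shift of a row is in the axes before its turn
        d=M.inv().apply((p1-p0)/n)*1000; out.append(np.r_[d,np.degrees(rv/n)]); M=M*R.from_rotvec(rv/n)
    return out
def now():
    o=robot.get_obs(); return o["position"],R.from_quat(o["tool_rot"]),o
E
python3 - <<'E'
from plan import *
for n in ["top","scene"]:
    W=np.load(n+".npy")
    for t in ["wide_leaf","narrow_leaf"]:
        r=robot.cut_out(n,t)[0]["region"]; p=W[cv2.erode(r.astype(np.uint8),np.ones((3,3)))>0]; p=p[(~np.isnan(p[:,0]))&(p[:,2]>.045)&(p[:,2]<.08)]
        rc=cv2.minAreaRect((p[:,:2]*1000).astype(np.float32)); 
        A=np.c_[p[:,:2],np.ones(len(p))]; co=np.linalg.lstsq(A,p[:,2],rcond=None)[0]
        print(n,t,rc,"slope",co[:2])
# spine: yellow board outline of whole top via points z .04-.075 in a box
    m=(W[...,2]>.042)&(W[...,2]<.08)&(W[...,0]>.42)&(W[...,0]<.68)&(abs(W[...,1]-.03)<.15)
    l,lab,st,_=cv2.connectedComponentsWithStats(m.astype(np.uint8)); k=1+st[1:,4].argmax()
    print(n,"all",cv2.minAreaRect((W[lab==k][:,:2]*1000).astype(np.float32)))
E
```

```text
top wide_leaf ((523.7896728515625, 67.0906753540039), (111.13044738769531, 93.0150375366211), 77.11654663085938) slope [0.01605933 0.07629085]
top narrow_leaf ((611.2613525390625, 46.88109588623047), (110.03392791748047, 61.2713623046875), 76.63214111328125) slope [-0.00360052 -0.0027508 ]
top all ((552.45703125, 22.91510009765625), (188.78746032714844, 195.3698272705078), 77.12804412841797)
scene wide_leaf ((524.6340942382812, 70.91826629638672), (109.1773681640625, 92.4296875), 76.81949615478516) slope [0.01889845 0.07808302]
scene narrow_leaf ((612.2980346679688, 51.297271728515625), (110.23410034179688, 59.99993896484375), 77.6345443725586) slope [ 0.00088649 -0.00138693]
scene all ((553.997802734375, 25.674575805664062), (190.72015380859375, 198.64967346191406), 77.0013427734375)
```

```bash
cat >> plan.py <<'E'
H=np.array([.5129,.0171]); YAW=np.radians(-13)
def show(way,start=None):
    """way: list of (y,z,tilt,x,nrows) ; prints rows"""
    p,M,_=now() if start is None else (*start,0)
    for y,z,t,x,n in way:
        p1,M1=pose(H,YAW,y,z,t,x); print("->",np.round(p1,3),np.round(M1.as_quat(),3))
        print("; ".join(" ".join(f"{v:.1f}" for v in r)+" 0" for r in steps(p,M,p1,M1,n))); p,M=p1,M1
E
python3 -c "
from plan import *
show([(.16,.12,45,-.01,20)])"
```

```text
-> [0.55  0.223 0.169] [ 0.723  0.575 -0.299  0.238]
-24.1 -13.8 6.1 1.7 -1.8 4.2 0; -24.8 -11.8 7.3 1.7 -1.8 4.2 0; -25.3 -9.8 8.4 1.7 -1.8 4.2 0; -25.7 -7.6 9.4 1.7 -1.8 4.2 0; -25.9 -5.4 10.4 1.7 -1.8 4.2 0; -25.9 -3.2 11.4 1.7 -1.8 4.2 0; -25.6 -0.9 12.2 1.7 -1.8 4.2 0; -25.2 1.3 13.0 1.7 -1.8 4.2 0; -24.6 3.6 13.7 1.7 -1.8 4.2 0; -23.9 5.8 14.3 1.7 -1.8 4.2 0; -22.9 7.9 14.8 1.7 -1.8 4.2 0; -21.8 10.0 15.2 1.7 -1.8 4.2 0; -20.5 12.1 15.5 1.7 -1.8 4.2 0; -19.1 14.0 15.8 1.7 -1.8 4.2 0; -17.5 15.8 15.9 1.7 -1.8 4.2 0; -15.8 17.5 15.9 1.7 -1.8 4.2 0; -13.9 19.1 15.8 1.7 -1.8 4.2 0; -12.0 20.5 15.6 1.7 -1.8 4.2 0; -10.0 21.8 15.3 1.7 -1.8 4.2 0; -7.8 22.9 14.9 1.7 -1.8 4.2 0
```

send_rows(deltas="-24 -14 6 1.7 -1.8 4.2 0; -25 -12 7 1.7 -1.8 4.2 0; -25 -10 8 1.7 -1.8 4.2 0; -26 -8 9 1.7 -1.8 4.2 0; -26 -5 10 1.7 -1.8 4.2 0; -26 -3 11 1.7 -1.8 4.2 0; -26 -1 12 1.7 -1.8 4.2 0; -25 1 13 1.7 -1.8 4.2 0; -25 4 14 1.7 -1.8 4.2 0; -24 6 14 1.7 -1.8 4.2 0")

```text
time: 2.25
position: [0.3516, 0.4145, 0.2335]
tool_rot: [0.463, 0.861, -0.161, 0.134]
ft_force: [0.7, 0.7, 0.6]
grip_width: 0.0015
grip_force: 0.0
```

send_rows(deltas="-23 8 15 1.7 -1.8 4.2 0; -22 10 15 1.7 -1.8 4.2 0; -20 12 15 1.7 -1.8 4.2 0; -19 14 16 1.7 -1.8 4.2 0; -17 16 16 1.7 -1.8 4.2 0; -16 17 16 1.7 -1.8 4.2 0; -14 19 16 1.7 -1.8 4.2 0; -12 20 15 1.7 -1.8 4.2 0; -10 22 15 1.7 -1.8 4.2 0; -8 23 15 1.7 -1.8 4.2 0")

```text
time: 3.5
position: [0.5532, 0.2247, 0.1744]
tool_rot: [0.723, 0.576, -0.294, 0.244]
ft_force: [0.6, -0.2, 0.4]
grip_width: 0.0005
grip_force: 0.0
```

```bash
python3 -c "
from plan import *
p,M,o=now(); print(o['time'],p,o['q'],o['grip_width'])
show([(.15,.035,45,-.01,4),(.097,.030,45,-.01,4)])
c=robot.camera('scene'); cv2.imwrite('pics/s1.png',c['image'][:,:,::-1])"
```

```text
3.5 [0.55322871 0.22465198 0.17442486] [ 0.42518077  0.85098079  1.3397985  -0.60922364  1.49758271  0.87199829] 0.0005413215669771332
-> [0.548 0.214 0.084] [ 0.723  0.575 -0.299  0.238]
13.8 -1.0 18.0 0.2 -0.0 -0.1 0; 13.8 -0.9 18.0 0.2 -0.0 -0.1 0; 13.8 -0.8 18.0 0.2 -0.0 -0.1 0; 13.8 -0.7 18.0 0.2 -0.0 -0.1 0
-> [0.536 0.162 0.079] [ 0.723  0.575 -0.299  0.238]
-8.5 -0.0 10.3 0.0 0.0 0.0 0; -8.5 -0.0 10.3 0.0 0.0 0.0 0; -8.5 -0.0 10.3 0.0 0.0 0.0 0; -8.5 -0.0 10.3 0.0 0.0 0.0 0
```

View pics/s1.png

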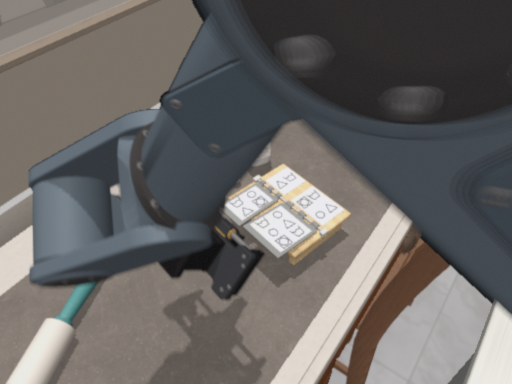

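Clear view: the gripper at (220,265) is beside the wide leaf at (280,225), and nothing has been disturbed. Next I go down and under the edge.

send_rows(deltas="14 -1 18 0.1 0 0 0; 14 -1 18 0.1 0 0 0; 14 -1 18 0 0 0 0; 14 -1 18 0 0 0 0; -8.5 0 10 0 0 0 0; -8.5 0 10 0 0 0 0; -8.5 0 10 0 0 0 0; -8.5 0 10 0 0 0 0; 0 0 0 0 0 0 0")

```text
time: 4.68
position: [0.5356, 0.1625, 0.0802]
tool_rot: [0.723, 0.576, -0.295, 0.243]
ft_force: [0.2, 0.5, 0.3]
grip_width: 0.0006
grip_force: 0.0
```

```bash
python3 -c "
from plan import *
p,M,o=now(); t=p+.07*M.as_matrix()[:,2]; ex,ey=frame(YAW); d=t[:2]-H; print('tip own',d@ex,d@ey,t[2],o['q'])
show([(.090,.070,45,-.01,4),(.075,.105,40,-.01,4),(.045,.125,32,-.01,4)])
c=robot.camera('top'); a=c['image'];c=robot.camera('wrist'); cv2.imwrite('pics/s2.png',cv2.resize(np.hstack([a[100:350,100:400],c['image'][:250,100:400]]),None,fx=1.3,fy=1.3)[:,:,::-1])"
```

```text
Traceback (most recent call last):
ValueError: matmul: Input operand 1 has a mismatch in its core dimension 0, with gufunc signature (n?,k),(k,m?)->(n?,m?) (size 3 is different from 2)
```

```bash
cat >> plan.py <<'E'
def tip():
    p,M,o=now(); t=p+.07*M.as_matrix()[:,2]; ex,ey=frame(YAW); d=t[:2]-H
    print('tip own',np.round([d@ex[:2],d@ey[:2],t[2]],4),'q',np.round(o['q'],2))
E
python3 -c "
from plan import *
tip()
show([(.090,.070,45,-.01,4),(.075,.105,40,-.01,4),(.045,.125,32,-.01,4)])
c=robot.camera('top'); a=c['image'];c=robot.camera('wrist'); cv2.imwrite('pics/s2.png',cv2.resize(np.hstack([a[100:350,100:400],c['image'][:250,100:400]]),None,fx=1.3,fy=1.3)[:,:,::-1])"
```

```text
tip own [-0.0098  0.0974  0.0307] q [ 0.35  0.95  1.48 -0.68  1.28  0.97]
-> [0.535 0.155 0.119] [ 0.723  0.575 -0.299  0.238]
-8.2 0.2 -5.7 0.2 -0.0 -0.1 0; -8.2 0.2 -5.7 0.2 -0.0 -0.1 0; -8.2 0.2 -5.7 0.2 -0.0 -0.1 0; -8.2 0.2 -5.7 0.2 -0.0 -0.1 0
-> [0.53  0.136 0.159] [ 0.735  0.585 -0.268  0.213]
-10.4 0.0 -3.5 0.0 1.3 0.0 0; -10.3 0.0 -3.7 0.0 1.3 0.0 0; -10.2 0.0 -3.9 0.0 1.3 0.0 0; -10.1 0.0 -4.1 0.0 1.3 0.0 0
-> [0.522 0.099 0.184] [ 0.752  0.598 -0.216  0.172]
-11.4 0.0 1.2 -0.0 2.0 -0.0 0; -11.4 0.0 0.8 -0.0 2.0 -0.0 0; -11.4 0.0 0.4 -0.0 2.0 -0.0 0; -11.5 0.0 -0.0 -0.0 2.0 -0.0 0
```

View pics/s2.png

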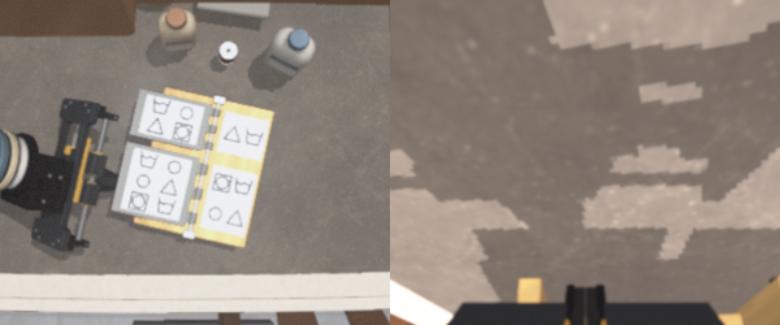

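The closed fingers at (110,180) are just under the wide leaf's edge, well away from the narrow leaf. Next I lift the edge along the arc.

send_rows(deltas="-8 0 -6 0 0 0 0; -8 0 -6 0 0 0 0; -8 0 -6 0 0 0 0; -8 0 -6 0 0 0 0; -10 0 -4 0 1.3 0 0; -10 0 -4 0 1.3 0 0; -10 0 -4 0 1.3 0 0; -10 0 -4 0 1.3 0 0")

```text
time: 5.78
position: [0.5295, 0.1399, 0.1591]
tool_rot: [0.736, 0.587, -0.261, 0.216]
ft_force: [-0.1, -0.4, -1.0]
grip_width: 0.0005
grip_force: 0.4
```

```bash
python3 -c "
from plan import *
tip()
show([(.045,.125,32,-.01,5),(.010,.135,20,-.01,5),(-.03,.13,20,-.01,5)])
c=robot.camera('top'); cv2.imwrite('pics/s3.png',cv2.resize(c['image'][100:350,100:400],None,fx=1.5,fy=1.5)[:,:,::-1])"
```

```text
tip own [-0.0105  0.0787  0.1051] q [ 0.3   0.78  1.55 -0.63  1.26  0.86]
-> [0.522 0.099 0.184] [ 0.752  0.598 -0.216  0.172]
-9.6 0.3 1.4 0.2 1.5 -0.0 0; -9.6 0.3 1.1 0.2 1.5 -0.0 0; -9.6 0.3 0.9 0.2 1.5 -0.0 0; -9.7 0.3 0.6 0.2 1.5 -0.0 0; -9.7 0.3 0.3 0.2 1.5 -0.0 0
-> [0.511 0.052 0.201] [ 0.771  0.613 -0.136  0.108]
-9.9 0.0 2.3 0.0 2.4 0.0 0; -10.0 0.0 1.9 0.0 2.4 0.0 0; -10.1 0.0 1.5 0.0 2.4 0.0 0; -10.1 0.0 1.1 0.0 2.4 0.0 0; -10.2 0.0 0.6 0.0 2.4 0.0 0
-> [0.502 0.013 0.196] [ 0.771  0.613 -0.136  0.108]
-7.2 -0.0 3.7 0.0 0.0 0.0 0; -7.2 -0.0 3.7 0.0 0.0 0.0 0; -7.2 -0.0 3.7 0.0 0.0 0.0 0; -7.2 -0.0 3.7 0.0 0.0 0.0 0; -7.2 -0.0 3.7 0.0 0.0 0.0 0
```

View pics/s3.png

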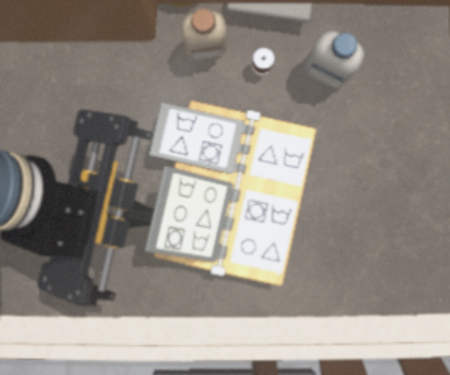

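The wide leaf at (190,215) is foreshortened, so it's rising on the fingertips. The narrow leaf at (198,138) is still flat. I carry on over upright.

send_rows(deltas="-9.6 0.3 1.4 0.2 1.5 0 0; -9.6 0.3 1 0.2 1.5 0 0; -9.6 0.3 1 0.2 1.5 0 0; -9.7 0.3 0.6 0.2 1.5 0 0; -9.7 0.3 0.3 0 1.5 0 0; -10 0 2.3 0 2.4 0 0; -10 0 2 0 2.4 0 0; -10 0 1.5 0 2.4 0 0; -10 0 1 0 2.4 0 0; -10 0 0.6 0 2.4 0 0")

```text
time: 7.08
position: [0.5107, 0.0526, 0.2005]
tool_rot: [0.771, 0.612, -0.136, 0.109]
ft_force: [0.2, 0.4, -1.0]
grip_width: 0.0007
grip_force: 0.4
```

send_rows(deltas="-7 0 3.7 0 0 0 0; -7 0 3.7 0 0 0 0; -7 0 3.7 0 0 0 0; -7 0 3.7 0 0 0 0; -7 0 3.7 0 0 0 0; 0 0 0 0 0 0 0")

```text
time: 7.82
position: [0.5018, 0.0144, 0.1947]
tool_rot: [0.771, 0.612, -0.138, 0.109]
ft_force: [0.4, 0.1, 0.1]
grip_width: 0.0005
grip_force: 0.0
```

```bash
python3 -c "
from plan import *
tip()
show([(-.065,.105,15,-.01,5),(-.080,.08,5,-.01,4),(-.085,.058,0,-.01,4)])
c=robot.camera('top'); cv2.imwrite('pics/s4.png',cv2.resize(c['image'][100:350,100:400],None,fx=1.5,fy=1.5)[:,:,::-1])"
```

```text
tip own [-0.0103 -0.0293  0.129 ] q [-0.03  0.57  1.78 -0.44  0.92  0.49]
-> [ 0.493 -0.026  0.173] [ 0.776  0.617 -0.102  0.081]
-6.3 0.1 7.0 -0.0 1.0 -0.0 0; -6.4 0.1 6.9 -0.0 1.0 -0.0 0; -6.6 0.1 6.8 -0.0 1.0 -0.0 0; -6.7 0.0 6.7 -0.0 1.0 -0.0 0; -6.8 0.0 6.6 -0.0 1.0 -0.0 0
-> [ 0.487 -0.053  0.15 ] [ 0.782  0.622 -0.034  0.027]
-5.0 -0.0 7.3 0.0 2.5 0.0 0; -5.4 -0.0 7.0 0.0 2.5 0.0 0; -5.7 -0.0 6.8 0.0 2.5 0.0 0; -5.9 -0.0 6.6 0.0 2.5 0.0 0
-> [ 0.484 -0.063  0.128] [0.783 0.623 0.    0.   ]
-2.3 0.0 5.7 0.0 1.2 -0.0 0; -2.4 0.0 5.6 0.0 1.2 -0.0 0; -2.5 0.0 5.5 0.0 1.2 -0.0 0; -2.7 0.0 5.5 0.0 1.2 -0.0 0
```

View pics/s4.png

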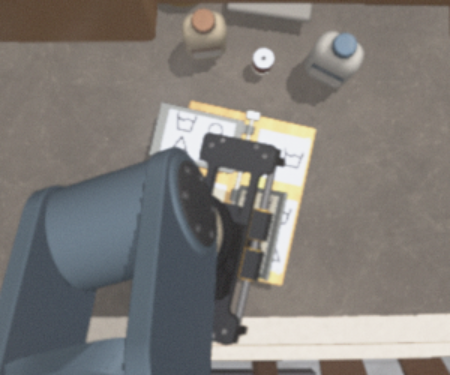

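The leaf's grey edge now shows on the far side of the spine at about (275,235), past upright, and the narrow leaf is still flat. Next I press down.

send_rows(deltas="-6.3 0 7 0 1 0 0; -6.4 0 7 0 1 0 0; -6.6 0 7 0 1 0 0; -6.7 0 6.7 0 1 0 0; -6.8 0 6.6 0 1 0 0; -5 0 7 0 2.5 0 0; -5.4 0 7 0 2.5 0 0; -5.7 0 7 0 2.5 0 0; -6 0 6.6 0 2.5 0 0")

```text
time: 9.0
position: [0.4863, -0.0528, 0.1495]
tool_rot: [0.782, 0.621, -0.035, 0.028]
ft_force: [-0.8, -0.2, -0.0]
grip_width: 0.0002
grip_force: 0.2
```

send_rows(deltas="-2.3 0 5.7 0 1.2 0 0; -2.4 0 5.6 0 1.2 0 0; -2.5 0 5.5 0 1.2 0 0; -2.7 0 4.5 0 1.2 0 0; 0 0 0 0 0 0 0")

```text
time: 9.62
position: [0.4836, -0.0639, 0.1288]
tool_rot: [0.783, 0.621, -0.003, 0.002]
ft_force: [0.9, -0.1, 0.3]
grip_width: 0.0007
grip_force: 0.0
```

```bash
python3 -c "
from plan import *
tip(); print(now()[2]['ft_force'])"
```

```text
tip own [-0.0103 -0.0859  0.0588] q [-0.36  0.63  1.91 -0.01  0.61 -0.12]
[ 0.86651576 -0.09761167  0.31951733]
```

Tip at 58.8 mm; press in 1 mm steps until the force rises.

send_rows(deltas="0 0 1 0 0 0 0; 0 0 1 0 0 0 0; 0 0 0.5 0 0 0 0; 0 0 0 0 0 0 0")

```text
time: 10.12
position: [0.4841, -0.063, 0.1267]
tool_rot: [0.783, 0.622, -0.003, 0.002]
ft_force: [-0.5, 0.1, 0.6]
grip_width: 0.0003
grip_force: 0.0
```

send_rows(deltas="0 0 0.5 0 0 0 0; 0 0 0 0 0 0 0")

```text
time: 10.38
position: [0.484, -0.063, 0.1261]
tool_rot: [0.783, 0.622, -0.002, 0.002]
ft_force: [-0.2, 1.1, 0.7]
grip_width: 0.0001
grip_force: 0.3
```

send_rows(deltas="0 0 0.5 0 0 0 0; 0 0 0 0 0 0 0")

```text
time: 10.62
position: [0.484, -0.063, 0.126]
tool_rot: [0.783, 0.622, -0.002, 0.002]
ft_force: [-0.9, 0.9, 5.1]
grip_width: 0.0007
grip_force: 2.4
```

send_rows(deltas="0 0 0.5 0 0 0 0; 0 0 0 0 0 0 0")

```text
time: 10.88
position: [0.484, -0.063, 0.1259]
tool_rot: [0.783, 0.622, -0.002, 0.002]
ft_force: [-0.4, 0.2, 8.0]
grip_width: 0.0001
grip_force: 4.4
```

At the end stop with 8 N. Now straight up and clear.

send_rows(deltas="0 0 -4 0 0 0 0; 0 0 -15 0 0 0 0; 0 0 -25 0 0 0 0; 0 0 -25 0 0 0 0; 0 0 -25 0 0 0 0; 0 0 -25 0 0 0 0; 0 0 -25 0 0 0 0; 0 0 0 0 0 0 0; 0 0 0 0 0 0 0")

```text
time: 12.0
position: [0.4837, -0.062, 0.2689]
tool_rot: [0.783, 0.622, -0.003, 0.002]
ft_force: [-0.2, -0.1, -0.2]
grip_width: 0.0004
grip_force: 0.0
```

```bash
python3 -c "
from plan import *
tip()
ex,ey=frame(YAW)
for n in ['scene','top','wrist']:
    c=robot.camera(n); W=cloud(c); d=W[...,:2]-H; x=d@ex[:2]; y=d@ey[:2]
    for nm,a,b in (('wide',-.04,.04),('narrow',.065,.115)):
        for s in (1,-1):
            m=(x>a)&(x<b)&(s*y>.02)&(s*y<.12)&(W[...,2]>.03)&(W[...,2]<.1)
            if m.sum()>50: print(n,nm,s,m.sum(),np.round(np.polyfit(s*y[m],W[...,2][m],1),3),'max|y|',(s*y[m]).max().round(3))
    cv2.imwrite('pics/e_%s.png'%n,c['image'][:,:,::-1])
    for t in ['thread_spool_1','starch_bottle','stain_lifter']:
        for r in robot.cut_out(n,t)[:1]:
            p=W[r['region']]; print(n,t,round(r['p'],2),np.round(np.nanmedian(p,0),3))
"
```

```text
tip own [-0.0107 -0.0841  0.1989] q [-0.35  0.38  1.8  -0.01  0.97 -0.12]
scene wide 1 1141 [-0.042  0.053] max|y| 0.08
scene wide -1 1305 [-0.003  0.058] max|y| 0.109
scene narrow 1 890 [-0.008  0.058] max|y| 0.112
scene narrow -1 435 [-0.007  0.052] max|y| 0.077
scene thread_spool_1 0.51 [ 0.707 -0.018  0.032]
scene starch_bottle 0.66 [0.532 0.02  0.054]
scene stain_lifter 0.95 [ 0.698 -0.095  0.082]
top wide 1 1430 [-0.012  0.051] max|y| 0.077
top wide -1 982 [0.006 0.056] max|y| 0.068
top narrow 1 1394 [-0.008  0.057] max|y| 0.109
top narrow -1 788 [0.003 0.05 ] max|y| 0.078
top thread_spool_1 0.73 [ 0.707 -0.025  0.049]
top starch_bottle 0.69 [0.725 0.043 0.105]
top stain_lifter 0.74 [ 0.697 -0.103  0.116]
wrist wide 1 4510 [-0.006  0.05 ] max|y| 0.076
wrist wide -1 5815 [-0.004  0.056] max|y| 0.112
wrist narrow 1 3859 [-0.001  0.056] max|y| 0.094
wrist narrow -1 2296 [-0.009  0.05 ] max|y| 0.08
wrist thread_spool_1 0.7 [ 0.703 -0.026  0.043]
wrist starch_bottle 0.79 [0.72  0.04  0.076]
wrist stain_lifter 0.62 [ 0.694 -0.102  0.098]
```

View pics/e_scene.png

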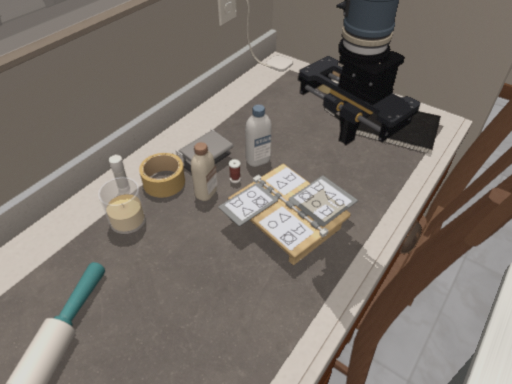

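The wide leaf is flat on the other side at (322,200). The narrow leaf at (250,200), the spool and both bottles are where they were, and the arm is clear.

```bash
python3 -c "
from rig import robot
print(robot.hand_in())"
```

```text
the job is handed in; nothing more can be done
None
```

The wide leaf now lies flat on the other side against its end stop; the narrow leaf, spool and bottles are where they were, the arm is clear, and the job was handed in at about 12 s (no verdict was returned).

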